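# Change the reference cell kept behind the reagent bottles

## Task

Clear both reagent bottles from the white stand onto the black mat, fetch the blue-handled reference cell from behind them and seat it fully in the reader's socket, its flat matched to the flat of the socket; the orange-handled cell that is in the socket now goes to the yellow tray, lying flat. Then put each bottle back upright on the very spot where it stood. Never tip a bottle over, and leave the red-capped vial and the timer where they are.

Things in the scene. Friction and masses are not known exactly. Their poses are not given: they have to be found in the camera images.
- bottle_amber: loose amber reagent bottle with a black cap, 56 mm across, 118 mm high; origin at the centre of its underside, z up. The cap, 30 mm across, spans heights 98 to 118 mm; the shoulder narrows towards it from about 75 mm. At the start it stands on the stand, in one of the two front spots. About 0.14 kg.
- bottle_white: loose white reagent bottle with a white cap, same shape, size and origin as the amber one; it stands on the other front spot of the stand.
- cell_blue: loose reference cell, blue handle: black disc 44 mm across, 14 mm thick, with a flat 15 mm from the centre on its own -x side (a white bar on the top lies beside the flat); handle: upright central fin 12 mm thick (x), 28 mm long (y), from height 14 to 41 mm. Origin: centre of the underside. Starts flat on the stand behind the bottles, turned up to 0.6 rad from the stand. 0.06 kg.
- cell_orange: loose reference cell with an orange handle, otherwise equal to the blue one; at the start it sits in the reader's socket.
- stand: fixed white stand 150 x 150 mm; origin at the centre of its underside, on the worktop. Its floor is 6 mm high; the rim reaches 14 mm high at the front and sides, 28 mm at the back (+x). Ringed bottle spots at x = -28, y = +37 and -37 mm, cell spot at x = +26, y = 0 mm in its frame.
- reader: fixed white reader, 130 x 110 mm; origin on the worktop under the centre of its socket: a grey collar 72 mm across with a D-shaped opening 50 mm across, flat 18 mm from the centre on the reader's -x side (red bar outside there): 3 mm play round a cell. Socket floor 20 mm, collar top 32 mm up; mouth bevelled 3 mm. Display behind, from x = 50 mm, 42 mm high. A seated cell's x lies along the reader's.
- returns_tray: fixed yellow square tray for used cells, 98 x 98 mm outside, 90 mm inside, rim 12 mm high, floor about 4 mm above the worktop; origin at the centre of its underside, on the worktop.
- mat: fixed black rubber mat 120 mm (x) by 160 mm (y), 3 mm thick; origin at the centre of its underside. Empty at the start; both bottles fit side by side along y.
- vial_red: loose bystander: small clear vial with a red cap, 30 mm across, 50 mm high, origin at the centre of its underside; leave it alone.
- timer: loose bystander: white flat timer 62 x 62 x 19 mm, origin at the centre of its underside; leave it alone.
Things that resemble listed ones, but are neither listed nor needed, are in the scene too. Leave any green look-alike of the bottle_white alone.

How it is judged:
By the outcome, as a careful person would: the job done as asked, in the order asked, and still so for the second after the job is handed in, with the robot touching nothing.
It also fails if it takes over 141 s, if anything falls off the work surface, if the arm or the gripper's body presses on something with over 40 N, if the wrist force passes 120 N, or if a joint passes its speed limit or range.

## Robot

A 6-joint arm with a two-finger parallel gripper is mounted at the origin on a cart in front of the work surface, level with it; the furniture and walls round the work are solid. World frame = base frame: x ahead of the robot, y to its left, z up, the work surface at z = 0. Lengths are in m, angles in rad, forces in N, time in s.
With the tool pointing down it reaches from about 0.35 to 0.975 m from the base axis. Payload 4.9 kg.
Tool frame: the origin (TCP) lies at the very end of the fingers, on their centre line; the grasp point (between the pads) lies 19 mm behind it; z points along the fingers, x is the direction in which the jaws open and shut, and the axes are right-handed (so a half turn about z gives the same grasp; the last joint's range is limited). The gripper opens to 85 mm and grips with 20 to 120 N. Pads are 22 mm wide; open, the fingers measure 114 mm over their backs; the gripper's body (76 mm by 85 mm) begins 54 mm behind the grasp point. The pads swing forward as they close: fully open they stand 13 mm farther back than shut.
Start: joints at [-0.119, 0.053, 1.613, -0, 1.476, -0.119], TCP at [0.625, 0, 0.231] pointing down, gripper open.
Joint ranges: [-3.01, 3.01], [-1.01, 2.22], [0.06, 2.58], [-1.02, 4.17], [0.09, 2.62], [-3.14, 3.14]. Speed limits (rad/s): [2.57, 2.57, 3.14, 3.14, 3.14, 3.14].

## Interface

Orientations are given as a rotation vector (axis times angle).
In Python, from station import readout, viewer, ctrl, nets gives the robot as it stands. The module is installed in compiled form; this text tells all that it offers.
- The arm moves only by the tool step_arm, never from a script. Its argument "moves" is a list that holds one entry, the list of rows, each a list of 4 numbers: the shift along the world's x, y, z in cm, then the turn about the world's z in rad. In form: [[[dx, dy, dz, yaw], ...]]. A call has 1 to 10 rows; each row shifts and turns the commanded pose from where the row before left it; what a row does not reach is not made up. A row lasts 1/12 s, in which the tool goes at most 41.7 mm and 7.16 degrees, less where a joint would pass 70% of its speed; a pose out of reach is approached as far as the arm can. A call is refused whole if a number of a shift passes 4.17 or a number of a turn 0.125, either way. A call with a gripper value outside its range is refused whole. "grip" is the closure, from 0 (fully open) to 1 (shut), set as the call begins (left out, the last holds). The fingers move at their own pace and stop on an object; "squeeze" is the grip in N (left out, the last holds). Time passes only in rows, so rows that do not move let the fingers close. It gives the time, the measured TCP pose, the force and the opening at its end, in the units of the state.
- readout.get_obs(): the state, without advancing time (a new reading comes with each control period).
- viewer.get_image(name): name is "scene" or "side" or "wrist"; returns the picture (384x512x3 uint8, blue, green, red); there is no depth.
- viewer.calibration(name): a dict with "camera_matrix" (3x3 intrinsics, pixels), "R" (3x3) and "t" (3): a world point X has camera coordinates R X + t. Camera axes: x right, y down, z forward; pixel columns grow to the right and rows downward; lengths in m; the calibration is good to about 2 mm. The wrist camera is an equidistant fisheye: a pixel r from the principal point sees the ray r / f radians off the axis. A picture is of the moment at which its call begins: read the wrist's pose just before it. calibration takes no time and is no camera call; for the wrist camera it gives the pose at the moment of the call.
- ctrl.finish_job(): hands the job in, once; it reports no verdict.
Trained networks look in the newest picture that a camera, given by its name, has taken for a name from the list of things; names that differ only in an ending like _2 or _b are one class to them, and where a whole thing is asked for, a point or a joint stands for the part that bears it (a point fixed in the world has none). Each returns a list of dicts, best first, with "confidence" (0 to 1); they miss things now and then, are a little off and sometimes report something else, mostly with a low value. They report only what shows in the picture. A call takes as long as a camera call. They do not tell look-alikes from the thing itself.
- nets.masks_of(camera, thing): "region" (384x512 bool, what is visible of it) and "box" ([left, top, right, bottom] in pixels, round what is visible of it).
- nets.pinpoint(camera, thing): "at" ([column, row] in pixels: a listed point, or the origin of a listed thing).
The state is a dict: "t": time; "q": joint angles; "dq": joint speeds; "effort": joint torques, N m; "tool_pos": TCP position; "tool_rot": TCP orientation; "contact_force": force on the tool from outside, world axes, zero at the start; "wrist_torque": the same for the moment, N m; "opening": finger opening in m.
Only numpy, scipy, OpenCV 4.12 (cv2) and the standard library are available. Lean on these libraries where they do the work, as an engineer would, in place of code of your own. Each camera call takes 0.05 s, during which the arm holds its last target. There are 200 camera calls.

## Working session

There is one attempt and no reset: what is moved stays moved. The work goes in short steps, Python scripts to look and compute and a tool call to move; the robot and the scene stay as the last step left them, time stands still between calls to the robot, and variables do not carry over. Pictures are saved under pics/ and viewed, about 12 in all and at most 16, crops included, and the job is handed in when it is done.

Besides the shell and the picture viewer there is one more tool, called after "Emit:" as a command line: name --argument value ..., lists and objects as JSON in quotes. step_arm: Moves the arm, as the interface text tells. Its arguments: {"type":"object","properties":{"moves":{"type":"array","items":{"type":"array","items":{"type":"array","items":{"type":"number"}}}},"grip":{"type":"number"},"squeeze":{"type":"number"}},"required":["moves"]}

```bash
mkdir -p pics
cat > h.py <<'E'
import numpy as np, cv2
from station import readout, viewer, ctrl, nets
def ray(cam,px,cal=None):
    c=cal or viewer.calibration(cam); K=np.array(c["camera_matrix"]);R=np.array(c["R"]);t=np.array(c["t"])
    x=(px[0]-K[0,2])/K[0,0]; y=(px[1]-K[1,2])/K[1,1]
    if cam=="wrist":
        r=np.hypot(x,y); d=np.array([x/r*np.sin(r),y/r*np.sin(r),np.cos(r)]) if r>1e-9 else np.array([0,0,1.])
    else: d=np.array([x,y,1.])
    return -R.T@t, R.T@d
def atz(cam,px,z,cal=None):
    o,d=ray(cam,px,cal); return o+d*(z-o[2])/d[2]
def proj(cam,X,cal=None):
    c=cal or viewer.calibration(cam); K=np.array(c["camera_matrix"]);p=np.array(c["R"])@np.array(X)+np.array(c["t"])
    if cam=="wrist":
        a=np.arctan2(np.hypot(p[0],p[1]),p[2])/np.hypot(p[0],p[1]); u=p[:2]*a
    else: u=p[:2]/p[2]
    return np.array([K[0,0]*u[0]+K[0,2],K[1,1]*u[1]+K[1,2]])
E
python3 - <<'E'
from h import *
ims=[]
for c in ("scene","side","wrist"):
    im=viewer.get_image(c); cv2.imwrite(f"pics/{c}0.png",im)
    for n,z in (("bottle_amber",.006),("bottle_white",.006),("cell_blue",.006),("cell_orange",.02),("stand",0),("reader",0),("returns_tray",0),("mat",0),("vial_red",0),("timer",0)):
        for r in nets.pinpoint(c,n)[:3]:
            if r["confidence"]>.2: print(c,n,round(r["confidence"],2),np.round(r["at"]),np.round(atz(c,r["at"],z),3)[:2])
    cal=viewer.calibration(c); o,_=ray(c,(256,192)); print(c,"cam at",o.round(2))
E
```

```text
scene bottle_amber 0.6 [202. 194.] [0.478 0.184]
scene bottle_white 0.88 [211. 208.] [0.479 0.121]
scene bottle_white 0.75 [352. 302.] [ 0.616 -0.266]
scene cell_blue 0.62 [226. 198.] [0.527 0.135]
scene cell_orange 0.66 [196. 155.] [0.522 0.341]
scene stand 0.87 [219. 202.] [0.507 0.139]
scene reader 0.74 [197. 161.] [0.523 0.339]
scene returns_tray 0.67 [288. 316.] [ 0.494 -0.228]
scene mat 0.59 [249. 246.] [ 0.508 -0.034]
scene vial_red 0.56 [231. 138.] [0.667 0.41 ]
scene timer 0.77 [242. 150.] [0.666 0.326]
scene cam at [ 0.28 -0.55  0.64]
side bottle_amber 0.64 [200. 194.] [0.499 0.188]
side bottle_white 0.57 [210. 216.] [0.465 0.118]
side cell_blue 0.48 [223. 197.] [0.535 0.13 ]
side stand 0.61 [210. 201.] [0.504 0.153]
side reader 0.66 [166. 163.] [0.515 0.341]
side returns_tray 0.66 [315. 285.] [ 0.491 -0.221]
side mat 0.71 [261. 238.] [ 0.506 -0.031]
side cam at [ 0.06 -0.39  1.21]
wrist bottle_amber 0.76 [156.  23.] [0.495 0.191]
wrist bottle_white 0.68 [253. 326.] [ 0.617 -0.257]
wrist bottle_white 0.55 [141.  77.] [0.476 0.121]
wrist cell_blue 0.81 [185.  58.] [0.535 0.141]
wrist stand 0.83 [169.  52.] [0.513 0.152]
wrist reader 0.58 [176. 308.] [ 0.493 -0.228]
wrist returns_tray 0.76 [178. 309.] [ 0.496 -0.23 ]
wrist mat 0.57 [172. 189.] [ 0.511 -0.029]
wrist cam at [0.63 0.07 0.37]
```

```bash
sleep 1; ls pics
```

```text
scene0.png
side0.png
wrist0.png
```

View pics/scene0.png

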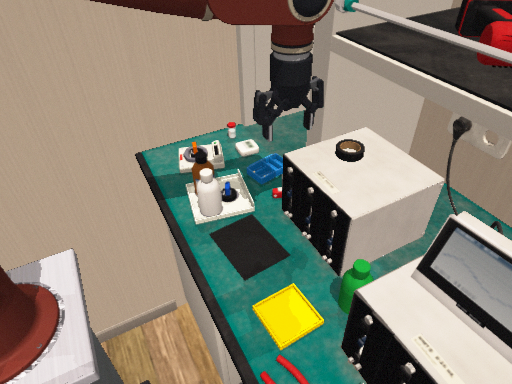

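View pics/wrist0.png

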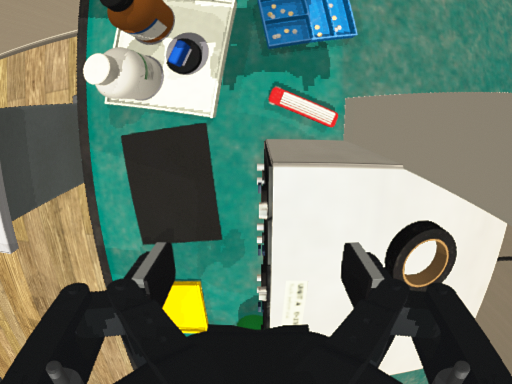

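The scene picture shows the stand with the amber bottle (202,165), the white bottle (210,190) and the blue cell (229,190). The reader with the orange handle is at (195,152), the mat at (249,246) and the tray at (288,316). The tall white box starts around column 283. In the wrist picture the stand is at top left, and image-up is +y.

Possible mix-ups:
- **White bottle:** the green look-alike at (355,285) stands off the stand; I choose the white one at (210,190).
- **Blue cell:** the blue parts box at (265,168) is not it; I choose the blue fin at (229,190) on the stand.
- **Orange cell:** the one in the reader at (195,152). The tape roll at (349,149) is not a cell.

I'll move closer to check these.

Emit:
step_arm --moves '[[[-2.1,1.7,2.0,0],[-2.1,1.7,2.0,0],[-2.1,1.7,2.0,0],[-2.1,1.7,2.0,0],[-2.1,1.7,2.0,0],[-2.1,1.7,2.0,0],[0,0,0,0],[0,0,0,0],[0,0,0,0]]]'

```text
t: 2.4
tool_pos: [0.4991, 0.1018, 0.3507]
tool_rot: [3.141, 0.0, -0.0]
contact_force: [-0.3, -0.0, -0.9]
opening: 0.0851
```

Run:
```python
from h import *
o=readout.get_obs();print(o["tool_pos"],o["tool_rot"],o["t"])
c="wrist"; im=viewer.get_image(c); cv2.imwrite("pics/w1.png",cv2.resize(im[:, :],None,fx=1.5,fy=1.5,interpolation=2))
cal=viewer.calibration(c); np.save("cal1.npy",cal,allow_pickle=True); print(np.round(cal["R"],3),ray(c,(256,192))[0])
for n,z in (("bottle_amber",.006),("bottle_white",.006),("cell_blue",.006),("cell_orange",.02),("stand",0),("reader",0),("mat",0),("vial_red",0),("timer",0)):
    for r in nets.pinpoint(c,n)[:2]:
        if r["confidence"]>.2: print(c,n,round(r["confidence"],2),np.round(r["at"]),np.round(atz(c,r["at"],z),3)[:2])
```

```text
[0.49907516 0.10179406 0.35068066] [ 3.14124455e+00  1.48464916e-04 -4.39735562e-04] 2.4
[[ 1.    -0.001 -0.003]
 [ 0.    -0.959  0.284]
 [-0.003 -0.284 -0.959]] [0.49954808 0.17530613 0.49255445]
wrist bottle_amber 0.48 [273.  12.] [0.523 0.339]
wrist bottle_white 0.96 [244. 140.] [0.475 0.123]
wrist bottle_white 0.79 [313. 323.] [ 0.616 -0.258]
wrist cell_blue 0.91 [277. 130.] [0.53 0.14]
wrist cell_orange 0.79 [272.  11.] [0.521 0.336]
wrist stand 0.92 [268. 121.] [0.516 0.154]
wrist reader 0.63 [270.  14.] [0.519 0.337]
wrist mat 0.77 [267. 226.] [ 0.515 -0.03 ]
wrist timer 0.76 [361.  30.] [0.675 0.321]
```

View pics/w1.png

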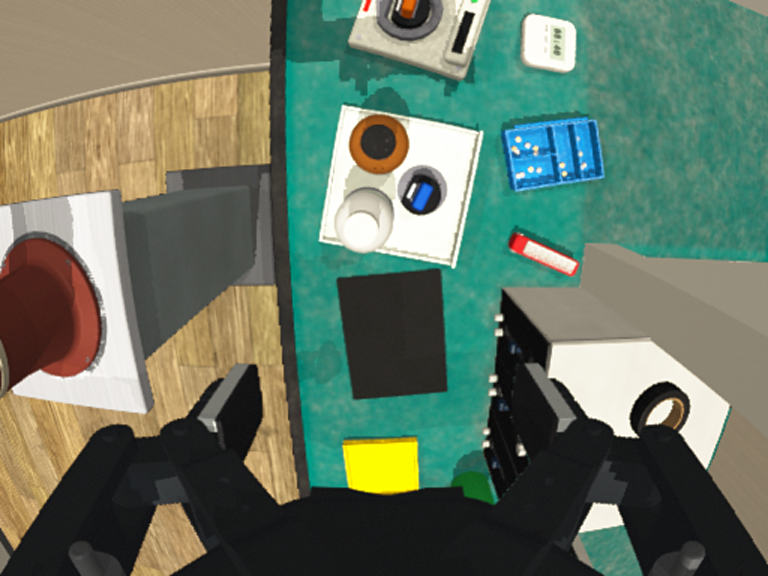

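The wrist picture (1.5x) shows the amber cap at (378,141), the white cap at (360,228) and the blue cell at (420,190). The stand corners are (343,105), (482,130), (456,266) and (320,241). The mat corners are (339,278), (439,269), (447,391) and (353,398).

Run:
```python
from h import *
cal=np.load("cal1.npy",allow_pickle=True).item()
f=lambda p,z: atz("wrist",(p[0]/1.5,p[1]/1.5),z,cal)[:2]
S=[f((343,105),.014),f((482,130),.028),f((456,266),.028),f((320,241),.014)]
print("stand",np.round(S,3),np.mean(S,0)); 
for a,b in ((0,1),(3,2)): d=S[b]-S[a];print(np.arctan2(d[1],d[0]),np.linalg.norm(d))
for a,b in ((3,0),(2,1)): d=S[b]-S[a];print(np.arctan2(-d[0],d[1]),np.linalg.norm(d))
M=[f(p,.003) for p in ((339,278),(439,269),(447,391),(353,398))];print("mat",np.round(M,3),np.mean(M,0))
print("caps",f((378,141),.124),f((360,230),.124))
im=cv2.imread("pics/scene0.png")
c0=cv2.resize(im[115:235,165:285],None,fx=4,fy=4,interpolation=2);cv2.imwrite("pics/crop.png",c0)
# tall box top corner
print("tray",[f(p,.012) for p in ((344,440),(417,437))])
yaw=-.19
```

```text
stand [[0.453 0.238]
 [0.597 0.212]
 [0.573 0.066]
 [0.425 0.091]] [0.51216532 0.15179283]
-0.1796649036600056 0.14725649512393235
-0.16660120548446475 0.14988044045392565
-0.1816818080087905 0.14987022045973813
-0.16405633008941403 0.14792999803305143
mat [[ 0.444  0.046]
 [ 0.558  0.057]
 [ 0.574 -0.1  ]
 [ 0.456 -0.11 ]] [ 0.50803928 -0.02705449]
caps [0.49174636 0.19331493] [0.47650033 0.11936954]
tray [array([ 0.44271072, -0.16977604]), array([ 0.53780397, -0.164413  ])]
```

View pics/crop.png

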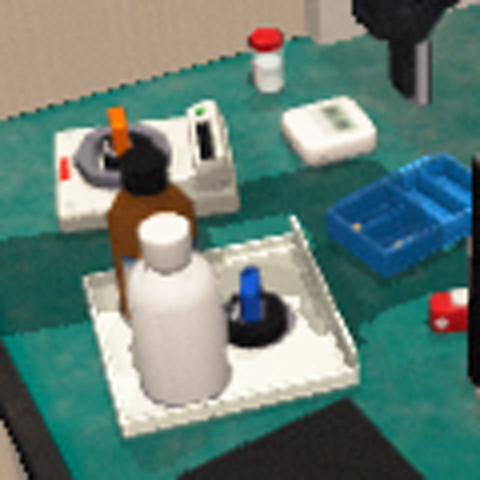

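The crop confirms the amber and white bottles on the stand, the blue fin cell behind them, and the orange cell in the reader (no green involved). I'll grip the white bottle by its cap.

Emit:
step_arm --moves '[[[-1.1,0.9,-3.0,-0.087],[-1.0,0.9,-3.5,-0.086],[0,0,-3.5,0],[0,0,-3.5,0],[0,0,-3.5,0],[0,0,-3.5,0],[0,0,-3.5,0],[0,0,-2.0,0],[0,0,0,0],[0,0,0,0]]]' --grip 0 --squeeze 40

```text
t: 3.73
tool_pos: [0.4772, 0.1199, 0.0905]
tool_rot: [3.129, -0.271, -0.004]
contact_force: [0.2, 0.6, -0.4]
opening: 0.0853
```

Emit:
step_arm --moves '[[[0,0,0,0],[0,0,0,0],[0,0,0,0],[0,0,0,0],[0,0,0,0],[0,0,0,0],[0,0,0,0],[0,0,0,0],[0,0,0,0],[0,0,0,0]]]' --grip 1

```text
t: 4.57
tool_pos: [0.4795, 0.1203, 0.0952]
tool_rot: [-3.129, 0.271, -0.004]
contact_force: [-5.8, -0.3, 14.2]
opening: 0.0319
```

Emit:
step_arm --moves '[[[0,0,0.5,0],[0,0,0,0],[0,0,0,0],[0,0,1.0,0],[0,0,1.5,0],[0,0,2.0,0],[0,0,1.0,0],[0,0,0,0],[0,0,0,0]]]'

```text
t: 5.32
tool_pos: [0.4782, 0.12, 0.1516]
tool_rot: [-3.13, 0.272, -0.001]
contact_force: [0.2, -0.1, -2.7]
opening: 0.0291
```

Run:
```python
from h import *
o=readout.get_obs();print(o["tool_pos"],o["contact_force"],o["opening"])
a=viewer.get_image("scene")[100:260,140:300]; b=viewer.get_image("wrist")[0:384]
cv2.imwrite("pics/l1.png",np.hstack([cv2.resize(a,(384,384)),cv2.resize(b,(416,384))]))
```

```text
[0.47818613 0.11999818 0.15155869] [ 0.15115413 -0.10210221 -2.70560702] 0.029061440023955106
```

View pics/l1.png

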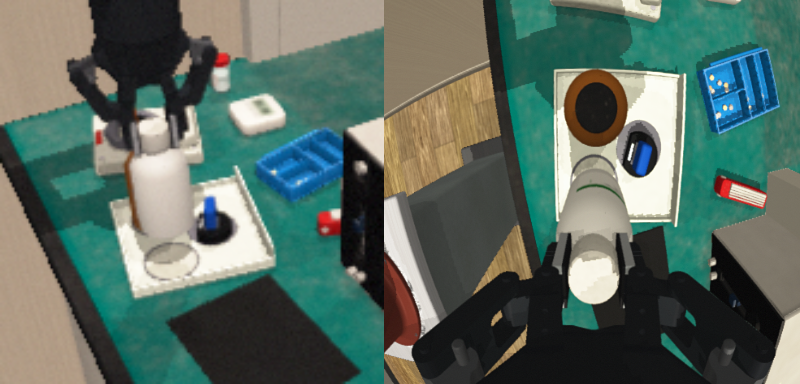

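The white bottle is lifted by its cap and upright. Its ring is visible and will show me the spot later. Now to the mat.

Emit:
step_arm --moves '[[[0.3,-1.5,0,0],[0.6,-3.2,0,0],[0.6,-3.5,0,0],[0.6,-3.5,0,0],[0.6,-3.5,0,0],[0.4,-2.3,0,0],[0.2,-1.2,-1.0,0],[0,0,-2.0,0],[0,0,-1.5,0],[0,0,-0.8,0]]]'

```text
t: 6.25
tool_pos: [0.5085, -0.0661, 0.0941]
tool_rot: [-3.128, 0.272, 0.01]
contact_force: [0.2, 1.4, 19.5]
opening: 0.029
```

Emit:
step_arm --moves '[[[0,0,0,0],[0,0,0,0],[0,0,-0.2,0],[0,0,0,0]]]'

```text
t: 6.58
tool_pos: [0.511, -0.0666, 0.0962]
tool_rot: [-3.13, 0.27, -0.0]
contact_force: [-0.4, 0.0, -2.8]
opening: 0.0283
```

Emit:
step_arm --moves '[[[0,0,-0.2,0],[0,0,0,0]]]'

```text
t: 6.75
tool_pos: [0.5111, -0.0669, 0.0944]
tool_rot: [3.13, -0.271, 0.001]
contact_force: [-0.1, -0.1, -1.5]
opening: 0.0292
```

Emit:
step_arm --moves '[[[0,0,-0.2,0],[0,0,0,0]]]'

```text
t: 6.92
tool_pos: [0.5117, -0.067, 0.0942]
tool_rot: [-3.13, 0.271, -0.002]
contact_force: [-1.5, 1.0, 5.7]
opening: 0.0289
```

Run:
```python
from h import *
o=readout.get_obs();print(o["tool_pos"],o["contact_force"],o["opening"])
a=viewer.get_image("scene")[150:310,180:340]; b=viewer.get_image("wrist")[0:384]
cv2.imwrite("pics/l2.png",np.hstack([cv2.resize(a,(384,384)),cv2.resize(b,(416,384))]))
```

```text
[ 0.51172414 -0.06699721  0.09416474] [-1.54569142  1.04331599  5.69794956] 0.0289281736877249
```

View pics/l2.png

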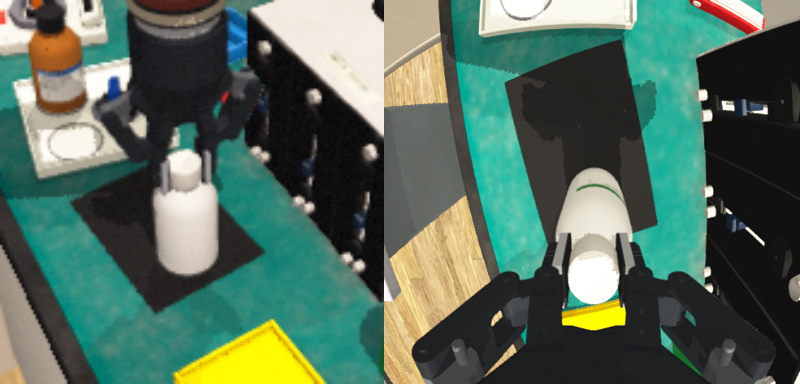

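The white bottle stands upright on the mat. I'll release it and fetch the amber one.

Emit:
step_arm --moves '[[[0,0,0.1,0],[0,0,0,0],[0,0,0,0],[0,0,0,0],[0,0,0,0],[0,0,1.0,0],[0,0,3.0,0],[0,0,4.0,0]]]' --grip 0

```text
t: 7.68
tool_pos: [0.5083, -0.0663, 0.1707]
tool_rot: [-3.128, 0.271, 0.013]
contact_force: [0.7, 0.6, -0.7]
opening: 0.0853
```

Emit:
step_arm --moves '[[[-0.3,3.7,0,0],[-0.3,3.7,0,0],[-0.3,3.7,0,0],[-0.3,3.7,0,0],[-0.3,3.7,0,0],[-0.3,3.7,0,0],[-0.2,3.8,0,0],[0,0,0,0],[0,0,0,0]]]'

```text
t: 8.43
tool_pos: [0.4907, 0.1947, 0.174]
tool_rot: [3.13, -0.265, 0.001]
contact_force: [-0.7, -0.2, -0.1]
opening: 0.0851
```

Run:
```python
from h import *
o=readout.get_obs();print(o["tool_pos"],o["contact_force"],o["opening"])
cv2.imwrite("pics/l3.png",cv2.resize(viewer.get_image("wrist"),None,fx=1.5,fy=1.5))
for n,z in (("bottle_amber",.006),("cell_blue",.006),("cell_orange",.02),("reader",0)):
    for r in nets.pinpoint("wrist",n)[:1]: print(n,r["confidence"],r["at"],atz("wrist",r["at"],z))
```

```text
[0.49068632 0.19474822 0.17396752] [-0.69465122 -0.19514026 -0.05567504] 0.08506911545811298
bottle_amber 0.83 [260.9, 180.0] [0.49386322 0.18985422 0.006     ]
cell_blue 0.68 [302.1, 217.0] [0.5323714  0.13934397 0.006     ]
cell_orange 0.84 [263.5, 36.8] [0.5220772  0.33544496 0.02      ]
```

View pics/l3.png

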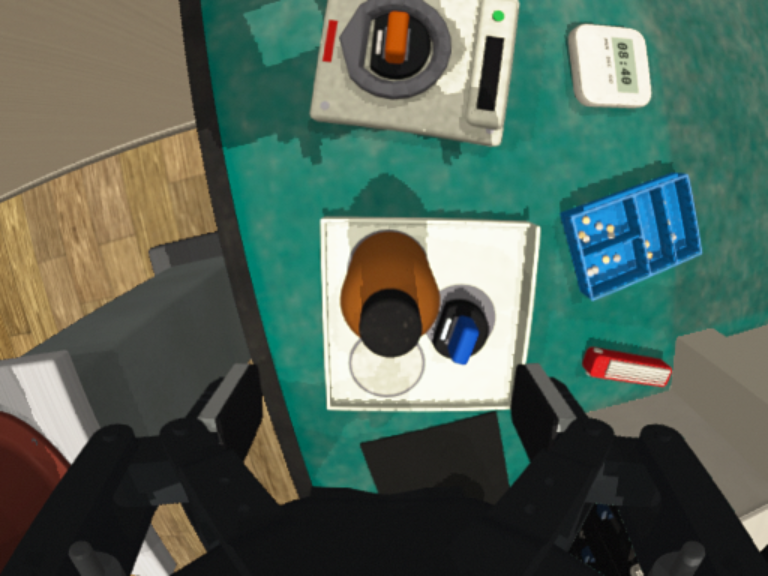

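Wrist picture: the amber cap at (390,325) is centred between the fingers (midpoint about 390). White's ring is at (387,362) and the blue cell at (462,330) with its bar on the left. The orange cell is at (397,40) in the reader. I'll grip the amber bottle.

Emit:
step_arm --moves '[[[0,-0.1,-3.0,0],[0,0,-3.0,0],[0,0,-1.6,0],[0,0,0,0],[0,0,0,0]]]'

```text
t: 9.1
tool_pos: [0.4905, 0.191, 0.0966]
tool_rot: [3.129, -0.274, -0.003]
contact_force: [0.8, 0.3, 0.3]
opening: 0.0855
```

Emit:
step_arm --moves '[[[0,0,0,0],[0,0,0,0],[0,0,0,0],[0,0,0,0],[0,0,0,0],[0,0,0,0],[0,0,0,0],[0,0,0,0],[0,0,0,0],[0,0,0,0]]]' --grip 1

```text
t: 9.93
tool_pos: [0.4919, 0.1922, 0.0985]
tool_rot: [-3.129, 0.271, -0.003]
contact_force: [0.7, -0.2, 6.2]
opening: 0.0288
```

Emit:
step_arm --moves '[[[0,0,0.3,0],[0,0,0.5,0],[0,0,1.0,0],[0,0,1.5,0],[0,0,2.0,0],[0,0,0.7,0],[0,0,0,0],[0,0,0,0]]]'

```text
t: 10.6
tool_pos: [0.491, 0.192, 0.1575]
tool_rot: [-3.13, 0.271, -0.001]
contact_force: [-0.5, -1.1, -1.0]
opening: 0.0288
```

Emit:
step_arm --moves '[[[0.1,-1.5,0,0],[0.3,-3.2,0,0],[0.3,-3.5,0,0],[0.3,-3.5,0,0],[0.2,-3.3,0,0],[0.2,-2.0,0,0],[0,-1.0,-1.0,0],[0,0,-2.0,0],[0,0,-1.2,0],[0,0,-0.7,0]]]'

```text
t: 11.43
tool_pos: [0.5025, 0.0127, 0.1044]
tool_rot: [-3.129, 0.271, 0.01]
contact_force: [-0.4, -0.3, -1.3]
opening: 0.0287
```

Emit:
step_arm --moves '[[[0,0,-0.3,0],[0,0,-0.3,0],[0,0,0,0],[0,0,0,0]]]'

```text
t: 11.77
tool_pos: [0.5054, 0.0124, 0.1029]
tool_rot: [-3.13, 0.27, -0.001]
contact_force: [1.1, -1.0, -1.5]
opening: 0.0289
```

Emit:
step_arm --moves '[[[0,0,-0.2,0],[0,0,0,0],[0,0,0,0]]]'

```text
t: 12.02
tool_pos: [0.5052, 0.0121, 0.1007]
tool_rot: [-3.13, 0.271, -0.001]
contact_force: [-0.0, 0.0, -1.7]
opening: 0.0284
```

Emit:
step_arm --moves '[[[0,0,-0.2,0],[0,0,-0.1,0],[0,0,0,0]]]'

```text
t: 12.27
tool_pos: [0.5048, 0.012, 0.097]
tool_rot: [-3.13, 0.272, 0.001]
contact_force: [-0.6, -0.7, -1.6]
opening: 0.0288
```

Emit:
step_arm --moves '[[[0,0,-0.2,0],[0,0,0,0],[0,0,0,0]]]'

```text
t: 12.52
tool_pos: [0.5053, 0.0119, 0.0956]
tool_rot: [3.13, -0.271, 0.001]
contact_force: [0.4, 0.1, -0.0]
opening: 0.0292
```

Emit:
step_arm --moves '[[[0,0,-0.1,0],[0,0,0,0],[0,0,0,0]]]'

```text
t: 12.77
tool_pos: [0.5055, 0.0119, 0.0955]
tool_rot: [3.13, -0.271, 0.001]
contact_force: [-0.7, 0.4, 5.3]
opening: 0.0286
```

Emit:
step_arm --moves '[[[0,0,0.1,0],[0,0,0,0],[0,0,0,0],[0,0,0,0],[0,0,0,0],[0,0,1.0,0],[0,0,3.0,0],[0,0,4.0,0]]]' --grip 0

```text
t: 13.43
tool_pos: [0.5023, 0.0123, 0.1728]
tool_rot: [-3.129, 0.271, 0.013]
contact_force: [1.9, 0.9, 0.2]
opening: 0.0855
```

Emit:
step_arm --moves '[[[0.2,3.0,0.6,0],[0.2,3.7,0.5,0],[0.2,3.7,0.5,0],[0.2,3.7,0.5,0],[0.2,3.7,0.5,0],[0.2,3.7,0,0],[0.2,3.7,0,0],[0.2,3.7,0,0],[0,0,0,0],[0,0,0,0]]]'

```text
t: 14.27
tool_pos: [0.5207, 0.3027, 0.2018]
tool_rot: [3.13, -0.266, 0.0]
contact_force: [-0.0, -0.6, 0.0]
opening: 0.0854
```

Run:
```python
from h import *
o=readout.get_obs();print(o["tool_pos"],o["contact_force"],o["opening"])
cal=viewer.calibration("wrist");np.save("cal4.npy",cal,allow_pickle=True)
im=viewer.get_image("wrist");cv2.imwrite("pics/w4r.png",im);cv2.imwrite("pics/w4.png",cv2.resize(im,None,fx=1.5,fy=1.5))
for n,z in (("cell_blue",.006),("cell_orange",.02),("reader",0),("stand",0)):
    for r in nets.pinpoint("wrist",n)[:1]: print(n,r["confidence"],r["at"],atz("wrist",r["at"],z))
```

```text
[0.52071274 0.30273946 0.20178774] [-0.00163145 -0.64234376  0.0024348 ] 0.08540025152912911
cell_blue 0.87 [287.6, 287.1] [0.53359741 0.1375191  0.006     ]
cell_orange 0.64 [251.3, 144.1] [0.51993926 0.33570154 0.02      ]
stand 0.85 [272.3, 279.8] [0.51450634 0.1487827  0.        ]
```

View pics/w4.png

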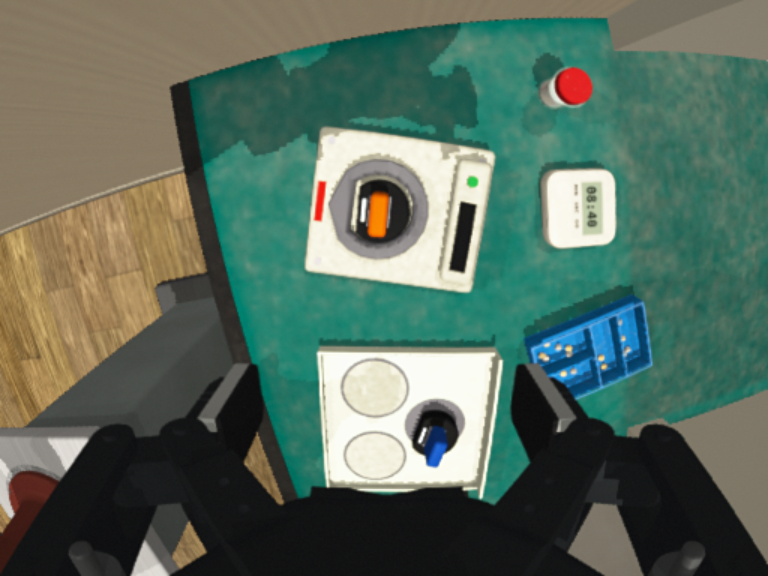

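The view shows reader corners at (322,128), (306,270), (471,291) and (494,150), with the orange fin at (378,213). The blue fin is at (435,447). The empty rings are at (375,388) and (375,457). I'll fit these numerically.

```bash
cat > fit.py <<'E'
from h import *
from scipy.optimize import minimize
def Rz(a): return np.array([[np.cos(a),-np.sin(a),0],[np.sin(a),np.cos(a),0],[0,0,1]])
def fin(im,cal,col,x0,zb,yaw0,box=None):
    hsv=cv2.cvtColor(im,cv2.COLOR_BGR2HSV)
    lo,hi=((105,120,60),(130,255,255)) if col=="blue" else ((5,150,90),(20,255,255))
    m=cv2.inRange(hsv,lo,hi)
    c=proj("wrist",(x0[0],x0[1],zb+.03),cal); yy,xx=np.mgrid[:384,:512]; m[np.hypot(xx-c[0],yy-c[1])>30]=0
    B=np.array([[sx*.006,sy*.014,z] for sx in(-1,1) for sy in(-1,1) for z in(.014,.041)])
    S=8; M=cv2.resize(m,None,fx=S/2,fy=S/2,interpolation=cv2.INTER_LINEAR)>127
    def cost(p):
        P=np.array([proj("wrist",Rz(p[2])@b+[p[0],p[1],zb],cal) for b in B]); h=cv2.convexHull(((P+.5)*S/2).astype(np.float32))
        k=np.zeros(M.shape,np.uint8); cv2.fillConvexPoly(k,np.round(h*16).astype(int),1,shift=4)
        return 1-(M&(k>0)).sum()/(M|(k>0)).sum()
    best=min((minimize(cost,[x0[0],x0[1],y],method="Nelder-Mead",options=dict(initial_simplex=[[x0[0],x0[1],y],[x0[0]+.006,x0[1],y],[x0[0],x0[1]+.006,y],[x0[0],x0[1],y+.2]],xatol=1e-4,fatol=1e-4)) for y in yaw0),key=lambda r:r.fun)
    print(col,best.x.round(4),"iou",round(1-best.fun,3),m.sum()//255); return best.x
E
python3 - <<'E'
from fit import *
cal=np.load("cal4.npy",allow_pickle=True).item(); im=cv2.imread("pics/w4r.png")
fin(im,cal,"orange",(.522,.335),.02,(-.5,-.2,.1)); fin(im,cal,"blue",(.532,.139),.006,(-.8,-.4,0,.4))
f=lambda p,z: atz("wrist",((p[0]+.5)/1.5-.5,(p[1]+.5)/1.5-.5),z,cal)[:2]
print("collar",f((379,209),.032))
A=[f(p,.022) for p in((322,128),(306,270),(471,291),(494,150))];print("reader",np.round(A,3))
d=A[0]-A[1];print("yaw front",np.arctan2(-d[0],d[1]),np.linalg.norm(d))
d=A[2]-A[1];print("yaw side",np.arctan2(d[1],d[0]),np.linalg.norm(d)); d=A[3]-A[0];print("yaw side",np.arctan2(d[1],d[0]))
print("rings",f((375,388),.006),f((375,457),.006))
cal=None
hsv=cv2.cvtColor(im,cv2.COLOR_BGR2HSV); m=((hsv[...,1]<60)&(hsv[...,2]>85)&(hsv[...,2]<150)).astype(np.uint8)
m[:95]=0;m[180:]=0;m[:,:205]=0;m[:,300:]=0
n,l,s,c=cv2.connectedComponentsWithStats(m);i=1+s[1:,4].argmax();cs,_=cv2.findContours((l==i).astype(np.uint8),0,1)
e=cv2.fitEllipse(cv2.convexHull(max(cs,key=len)));cal=np.load("cal4.npy",allow_pickle=True).item();print("ell",e,atz("wrist",e[0],.032,cal))
E
```

```text
orange [ 0.5214  0.3432 -0.2341] iou 0.914 365
blue [ 0.5347  0.1418 -0.3391] iou 0.806 303
collar [0.52211417 0.34453254]
reader [[0.492 0.409]
 [0.46  0.308]
 [0.58  0.271]
 [0.611 0.374]]
yaw front -0.30724202820464636 0.10591591609059792
yaw side -0.30051310920630314 0.12611974388828087
yaw side -0.2886323332769594
rings [0.4913744  0.19295206] [0.47774192 0.11878491]
ell ((252.16827392578125, 138.1375732421875), (64.54801177978516, 65.67852020263672), 98.69313049316406) [0.52195852 0.34566895 0.032     ]
```

Emit:
step_arm --moves '[[[0.1,2.1,-2.0,-0.11],[0,2.0,-3.0,0],[0,0,-3.0,0],[0,0,-3.0,0],[0,0,-1.0,0],[0,0,0,0],[0,0,0,0],[0,0,0,0]]]' --grip 0.55

```text
t: 15.18
tool_pos: [0.5237, 0.3423, 0.084]
tool_rot: [-3.108, 0.444, -0.005]
contact_force: [-0.3, 0.2, -0.7]
opening: 0.0385
```

Run:
```python
from fit import *
o=readout.get_obs();print(o["tool_pos"],o["opening"])
cal=viewer.calibration("wrist"); im=viewer.get_image("wrist"); cv2.imwrite("pics/w5.png",cv2.resize(im,None,fx=1.5,fy=1.5))
fin(im,cal,"orange",(.522,.344),.02,(-.5,-.2,.1))
```

```text
[0.52369932 0.34225604 0.08399268] 0.03853111453927131
orange [ 0.5217  0.3434 -0.2816] iou 0.889 978
```

View pics/w5.png

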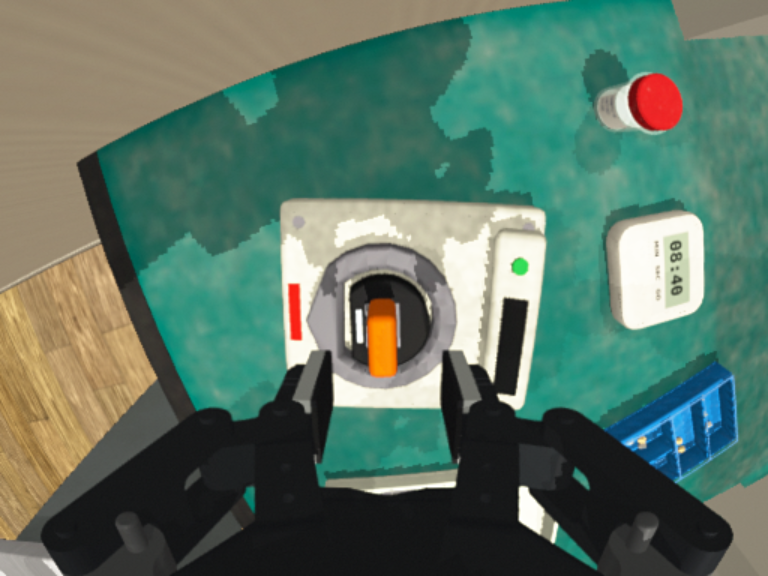

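The orange fin is at (382,335), centred between the fingers (midpoint about 387), and the reader is square to the image. I'll grip it.

Emit:
step_arm --moves '[[[-0.2,0.1,-2.0,0],[0,0,-1.8,0],[0,0,-0.8,0],[0,0,0,0],[0,0,0,0]]]'

```text
t: 15.65
tool_pos: [0.5206, 0.3432, 0.0363]
tool_rot: [-3.11, 0.443, -0.001]
contact_force: [-0.2, 0.7, -0.4]
opening: 0.0384
```

Emit:
step_arm --moves '[[[0,0,0,0],[0,0,0,0],[0,0,0,0],[0,0,0,0],[0,0,0,0],[0,0,0,0],[0,0,0,0]]]' --grip 1

```text
t: 16.23
tool_pos: [0.5212, 0.3436, 0.0371]
tool_rot: [-3.109, 0.443, -0.004]
contact_force: [0.4, -1.1, 5.3]
opening: 0.0114
```

Run:
```python
from fit import *
o=readout.get_obs();print(o["tool_pos"],o["opening"],o["contact_force"])
```

```text
[0.52119077 0.34359545 0.03712645] 0.011408190075440399 [ 0.386387   -1.11903384  5.34774797]
```

Emit:
step_arm --moves '[[[0,0,0.5,0],[0,0,1.0,0],[0,0,1.5,0],[0,0,2.0,0],[0,0,3.0,0],[0,0,3.5,0],[0,0,3.5,0],[0,0,0,0]]]'

```text
t: 16.9
tool_pos: [0.5237, 0.345, 0.1954]
tool_rot: [-3.102, 0.442, -0.019]
contact_force: [1.2, 1.1, 1.3]
opening: 0.011
```

Emit:
step_arm --moves '[[[-0.2,-2.5,0,0],[-0.2,-4.0,0,0],[-0.2,-4.0,0,0],[-0.2,-4.0,0,0],[-0.2,-4.0,0,0],[-0.2,-4.0,0,0],[-0.2,-4.0,0,0],[-0.2,-4.0,0,0],[-0.2,-4.0,0,0],[-0.2,-4.0,0,0]]]'

```text
t: 17.73
tool_pos: [0.4992, -0.0437, 0.1856]
tool_rot: [3.11, -0.443, 0.001]
contact_force: [-0.0, -0.1, -1.5]
opening: 0.0115
```

Emit:
step_arm --moves '[[[-0.2,-4.0,0,0],[-0.2,-4.0,0,0],[-0.2,-4.0,0,0],[-0.2,-4.0,0,0],[0,-1.9,0,0],[0,0,0,0],[0,0,0,0]]]'

```text
t: 18.32
tool_pos: [0.4916, -0.2216, 0.1852]
tool_rot: [-3.109, 0.446, 0.001]
contact_force: [-0.3, -0.3, -1.4]
opening: 0.0114
```

Run:
```python
from fit import *
o=readout.get_obs();print(o["tool_pos"],o["opening"],o["contact_force"])
im=viewer.get_image("wrist"); s=viewer.get_image("scene")[100:380,140:360]
cv2.imwrite("pics/w6.png",np.hstack([cv2.resize(im,(480,360)),cv2.resize(s,(283,360))]))
for c in("scene","side"):
  if c=="side": viewer.get_image(c)
  for r in nets.pinpoint(c,"returns_tray")[:1]: print(r["confidence"],atz(c,r["at"],0))
```

```text
[ 0.49155281 -0.22164614  0.18524639] 0.011448409995192739 [-0.27410643 -0.32505543 -1.40938376]
0.98 [ 0.49028696 -0.22278694  0.        ]
0.97 [ 0.49112835 -0.22520681  0.        ]
```

View pics/w6.png

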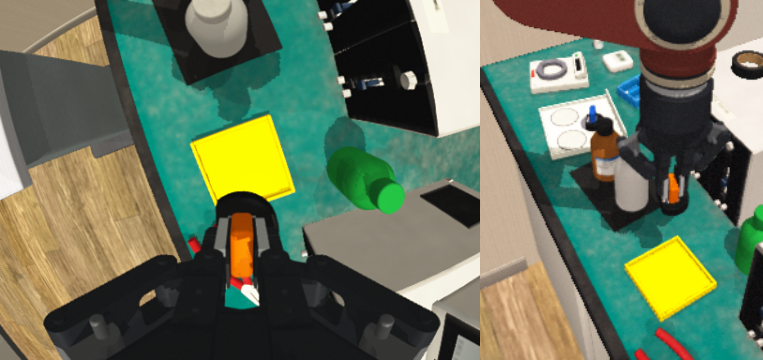

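Wrist: the orange cell is held over the yellow tray at (243,165), level. The scene view shows both bottles upright on the mat. Lowering.

Emit:
step_arm --moves '[[[0,0,-3.5,0],[0,0,-3.5,0],[0,0,-3.5,0],[0,0,-2.5,0],[0,0,-1.5,0],[0,0,-0.8,0],[0,0,-0.4,0],[0,0,0,0],[0,0,0,0]]]'

```text
t: 19.32
tool_pos: [0.493, -0.2213, 0.0297]
tool_rot: [3.109, -0.442, 0.003]
contact_force: [-0.0, -0.3, 0.1]
opening: 0.011
```

Emit:
step_arm --moves '[[[0,0,-0.2,0],[0,0,0,0],[0,0,0,0]]]'

```text
t: 19.57
tool_pos: [0.4926, -0.2213, 0.0273]
tool_rot: [3.11, -0.443, 0.002]
contact_force: [-1.2, -0.6, -0.9]
opening: 0.0111
```

Emit:
step_arm --moves '[[[0,0,-0.2,0],[0,0,0,0],[0,0,0,0]]]'

```text
t: 19.82
tool_pos: [0.4919, -0.221, 0.0243]
tool_rot: [-3.11, 0.443, 0.0]
contact_force: [0.2, -0.4, -1.3]
opening: 0.0109
```

Emit:
step_arm --moves '[[[0,0,-0.2,0],[0,0,0,0],[0,0,0,0]]]'

```text
t: 20.07
tool_pos: [0.4918, -0.2209, 0.0221]
tool_rot: [-3.11, 0.443, 0.001]
contact_force: [-0.0, 0.1, -0.2]
opening: 0.0112
```

Emit:
step_arm --moves '[[[0,0,-0.2,0],[0,0,0,0],[0,0,0,0]]]'

```text
t: 20.32
tool_pos: [0.4924, -0.2213, 0.0211]
tool_rot: [3.11, -0.443, 0.001]
contact_force: [-1.6, 0.1, 4.8]
opening: 0.011
```

Emit:
step_arm --moves '[[[0,0,0.1,0],[0,0,0,0],[0,0,0,0],[0,0,0,0],[0,0,1.0,0],[0,0,3.0,0],[0,0,4.0,0],[0,0,4.0,0],[0,0,4.0,0]]]' --grip 0.55

```text
t: 21.07
tool_pos: [0.4915, -0.2207, 0.1834]
tool_rot: [-3.11, 0.443, 0.0]
contact_force: [0.4, -0.2, 0.9]
opening: 0.0385
```

Run:
```python
from fit import *
o=readout.get_obs();print(o["tool_pos"],o["opening"],o["contact_force"])
cal=viewer.calibration("wrist");im=viewer.get_image("wrist"); 
fin(im,cal,"orange",(.492,-.221),.004,(-.5,-.2,.1))
cv2.imwrite("pics/w7.png",im)
```

```text
[ 0.49153037 -0.22070103  0.18341112] 0.038494258719840954 [ 0.42670156 -0.24811589  0.8560976 ]
orange [ 0.4918 -0.2208 -0.2739] iou 0.886 370
```

The orange cell was released flat in the tray (fit within 1 mm of the TCP). Now the blue cell.

Emit:
step_arm --moves '[[[0.4,3.0,0,-0.056],[0.5,3.8,0,0],[0.5,3.8,0,0],[0.5,3.8,0,0],[0.5,3.8,0,0],[0.5,3.8,0,0],[0.5,3.8,0,0],[0.5,3.8,0,0],[0.4,3.6,0,0]]]'

```text
t: 21.87
tool_pos: [0.535, 0.1131, 0.182]
tool_rot: [-3.096, 0.529, -0.002]
contact_force: [1.5, -0.2, 0.2]
opening: 0.0388
```

Emit:
step_arm --moves '[[[0,0,-3.5,0],[0,0,-2.5,0],[0,0,0,0],[0,0,0,0]]]'

```text
t: 22.2
tool_pos: [0.5337, 0.111, 0.1201]
tool_rot: [3.096, -0.529, -0.005]
contact_force: [0.1, -0.0, -0.1]
opening: 0.0386
```

Run:
```python
from fit import *
o=readout.get_obs();print(o["tool_pos"],o["tool_rot"],o["opening"])
cal=viewer.calibration("wrist");im=viewer.get_image("wrist"); cv2.imwrite("pics/w8.png",cv2.resize(im,None,fx=1.5,fy=1.5))
fin(im,cal,"blue",(.534,.141),.006,(-.8,-.4,0,.4))
```

```text
[0.53369335 0.11104354 0.1200816 ] [ 3.09580006 -0.52944518 -0.0053932 ] 0.03857870808544656
blue [ 0.535   0.1417 -0.4469] iou 0.893 614
```

View pics/w8.png

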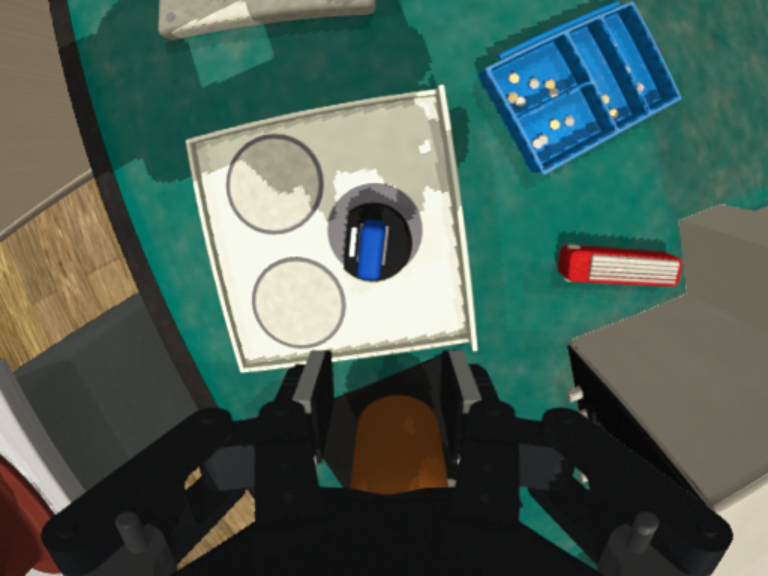

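The blue fin is at (372,250) with its white bar on the left, so its own -x is on the tool's -x side. The fit gives (0.535, 0.1417) and yaw -0.447.

Emit:
step_arm --moves '[[[0.1,1.5,0,-0.108],[0,1.6,-1.5,0],[0,0,-2.5,0],[0,0,-2.5,0],[0,0,-1.8,0],[0,0,-1.0,0],[0,0,-0.3,0],[0,0,0,0],[0,0,0,0]]]'

```text
t: 23.0
tool_pos: [0.5376, 0.1419, 0.0273]
tool_rot: [-3.062, 0.697, -0.005]
contact_force: [0.7, -0.2, 0.6]
opening: 0.0382
```

Emit:
step_arm --moves '[[[0,0,0,0],[0,0,0,0],[0,0,0,0],[0,0,0,0],[0,0,0,0],[0,0,0,0],[0,0,0,0]]]' --grip 1

```text
t: 23.58
tool_pos: [0.5374, 0.1422, 0.027]
tool_rot: [-3.063, 0.696, -0.004]
contact_force: [0.8, 0.1, 6.0]
opening: 0.0113
```

Emit:
step_arm --moves '[[[0,0,0,0]]]'

```text
t: 23.67
tool_pos: [0.5373, 0.1422, 0.027]
tool_rot: [-3.063, 0.696, -0.004]
contact_force: [0.1, -0.4, 5.9]
opening: 0.0112
```

Emit:
step_arm --moves '[[[0,0,0.5,0],[0,0,1.0,0],[0,0,2.0,0],[0,0,3.0,0],[0,0,3.0,0],[0,0,1.5,0],[0,0,0,0]]]'

```text
t: 24.25
tool_pos: [0.5388, 0.1424, 0.1408]
tool_rot: [-3.06, 0.695, -0.013]
contact_force: [0.9, 0.9, 0.4]
opening: 0.0113
```

Emit:
step_arm --moves '[[[-0.2,2.0,0,0.052],[-0.3,3.5,0,0.052],[-0.3,3.5,0,0.053],[-0.3,3.5,0,0],[-0.3,3.5,0,0],[-0.2,2.7,0,0],[0,1.5,-1.0,0],[0,0,-3.0,0],[0,0,0,0],[0,0,0,0]]]'

```text
t: 25.08
tool_pos: [0.5172, 0.3428, 0.0915]
tool_rot: [3.104, -0.453, -0.01]
contact_force: [0.6, -0.1, -0.9]
opening: 0.0109
```

Run:
```python
from fit import *
o=readout.get_obs();print(o["tool_pos"],o["tool_rot"],o["opening"],o["contact_force"])
cal=viewer.calibration("wrist");im=viewer.get_image("wrist"); cv2.imwrite("pics/w9.png",cv2.resize(im,None,fx=1.5,fy=1.5))
p=o["tool_pos"]; fin(im,cal,"blue",p[:2],p[2]-.021,(-.5,-.29,0))
for c in("scene","side"):
    cv2.imwrite(f"pics/{c}9.png",viewer.get_image(c))
```

```text
[0.51724349 0.3427577  0.09153677] [ 3.10413148 -0.45268763 -0.0100402 ] 0.010906536826231805 [ 0.59483641 -0.11763743 -0.90562264]
blue [ 0.5157  0.3389 -0.2841] iou 0.776 1371
```

View pics/w9.png

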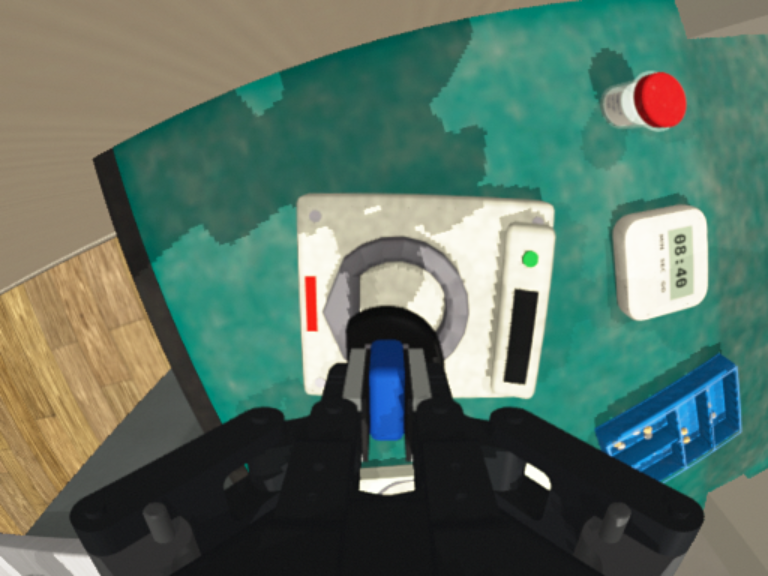

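The blue cell is held over the collar (400,305), with the reader square to the tool. I'll correct the position by +5 mm in x and +3 mm in y, then lower.

Emit:
step_arm --moves '[[[0.5,0.3,-1.0,0],[0,0,-1.0,0],[0,0,0,0],[0,0,0,0],[0,0,0,0]]]'

```text
t: 25.65
tool_pos: [0.5249, 0.3468, 0.0751]
tool_rot: [3.108, -0.454, -0.001]
contact_force: [-0.6, 0.3, 0.2]
opening: 0.0109
```

Run:
```python
from fit import *
o=readout.get_obs();print(o["tool_pos"],o["tool_rot"],o["contact_force"])
a=viewer.get_image("wrist");s=viewer.get_image("scene");d=viewer.get_image("side")
cv2.imwrite("pics/w10.png",np.hstack([cv2.resize(a[90:330,130:370],(400,400),interpolation=2),cv2.resize(s[110:190,150:230],(400,400),interpolation=2)]))
print(proj("side",(.522,.344,.03)))
```

```text
[0.52489784 0.34681418 0.07505097] [ 3.10827555e+00 -4.54151621e-01 -6.87258635e-04] [-0.55829889  0.25280454  0.23177113]
[164.84481946 155.22467657]
```

View pics/w10.png

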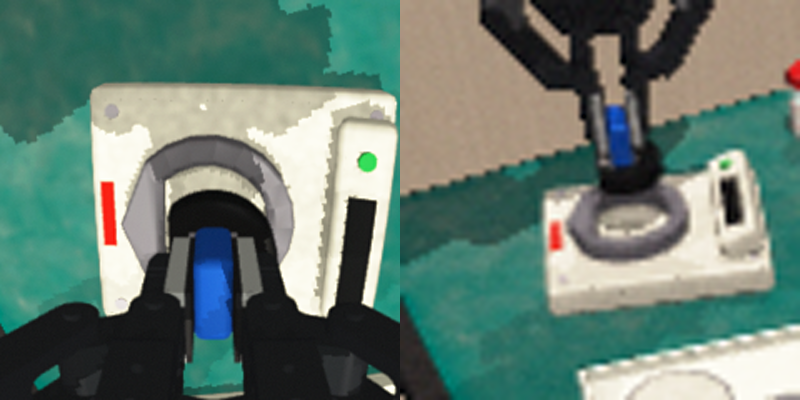

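The D-flat faces the red bar and the disc hangs just short of the opening. I'll correct by -3 mm and -1 mm and insert slowly.

Emit:
step_arm --moves '[[[-0.3,-0.1,-0.8,0],[0,0,-0.7,0],[0,0,-0.4,0],[0,0,0,0],[0,0,0,0]]]'

```text
t: 26.22
tool_pos: [0.5214, 0.3458, 0.0554]
tool_rot: [3.108, -0.454, -0.002]
contact_force: [0.3, 0.4, -0.3]
opening: 0.0114
```

Emit:
step_arm --moves '[[[0,0,-0.3,0],[0,0,-0.2,0],[0,0,0,0]]]'

```text
t: 26.47
tool_pos: [0.5218, 0.3459, 0.0509]
tool_rot: [3.108, -0.454, -0.001]
contact_force: [-0.1, 0.4, -0.6]
opening: 0.0112
```

Emit:
step_arm --moves '[[[0,0,-0.3,0],[0,0,-0.2,0],[0,0,0,0]]]'

```text
t: 26.72
tool_pos: [0.5217, 0.3458, 0.0457]
tool_rot: [3.108, -0.454, -0.001]
contact_force: [0.1, 0.9, -1.1]
opening: 0.0111
```

Emit:
step_arm --moves '[[[0,0,-0.2,0],[0,0,0,0],[0,0,0,0]]]'

```text
t: 26.97
tool_pos: [0.5219, 0.346, 0.0441]
tool_rot: [3.108, -0.454, -0.0]
contact_force: [0.7, -0.0, -0.2]
opening: 0.0111
```

Emit:
step_arm --moves '[[[0,0,-0.2,0],[0,0,0,0],[0,0,0,0]]]'

```text
t: 27.22
tool_pos: [0.5219, 0.3459, 0.0422]
tool_rot: [3.108, -0.454, -0.0]
contact_force: [-0.4, 0.6, -0.8]
opening: 0.0113
```

Emit:
step_arm --moves '[[[0,0,-0.2,0],[0,0,0,0],[0,0,0,0]]]'

```text
t: 27.47
tool_pos: [0.5225, 0.3463, 0.041]
tool_rot: [-3.108, 0.454, -0.002]
contact_force: [-0.2, 0.1, 2.6]
opening: 0.0112
```

Emit:
step_arm --moves '[[[0,0,-0.2,0],[0,0,0,0],[0,0,0,0]]]'

```text
t: 27.72
tool_pos: [0.5225, 0.3463, 0.041]
tool_rot: [-3.109, 0.454, -0.0]
contact_force: [-5.4, -3.6, 13.1]
opening: 0.0107
```

It bottomed at TCP z = 0.041, as predicted for a full seat. Releasing and checking.

Emit:
step_arm --moves '[[[0,0,0.2,0],[0,0,0,0],[0,0,0,0],[0,0,0,0],[0,0,0,0],[0,0,1.0,0],[0,0,2.0,0],[0,0,3.0,0],[0,0,0,0]]]' --grip 0.55

```text
t: 28.47
tool_pos: [0.5255, 0.3479, 0.1075]
tool_rot: [-3.103, 0.453, -0.014]
contact_force: [1.5, 0.2, 1.4]
opening: 0.0383
```

Emit:
step_arm --moves '[[[0,-1.5,3.0,0],[0,-1.5,3.0,0],[0,0,0,0],[0,0,0,0]]]'

```text
t: 28.8
tool_pos: [0.5238, 0.3163, 0.1638]
tool_rot: [-3.105, 0.455, -0.008]
contact_force: [-0.3, -0.5, 0.3]
opening: 0.0386
```

Run:
```python
from fit import *
o=readout.get_obs();print(o["tool_pos"],o["tool_rot"],o["contact_force"])
cal=viewer.calibration("wrist");a=viewer.get_image("wrist")
for z in(.02,.026,.032): fin(a,cal,"blue",(.522,.345),z,(-.5,-.29,0))
s=viewer.get_image("scene")
cv2.imwrite("pics/w11.png",np.hstack([cv2.resize(a[60:260,150:350],(400,400),interpolation=2),cv2.resize(s[115:185,160:230],(400,400),interpolation=2)]))
```

```text
[0.52375935 0.31629405 0.16381581] [-3.10504452  0.45496323 -0.00810911] [-0.29036206 -0.45437855  0.26192129]
blue [ 0.521   0.3448 -0.295 ] iou 0.902 486
blue [ 0.5216  0.3456 -0.2941] iou 0.861 486
blue [ 0.5226  0.3479 -0.304 ] iou 0.822 486
```

View pics/w11.png

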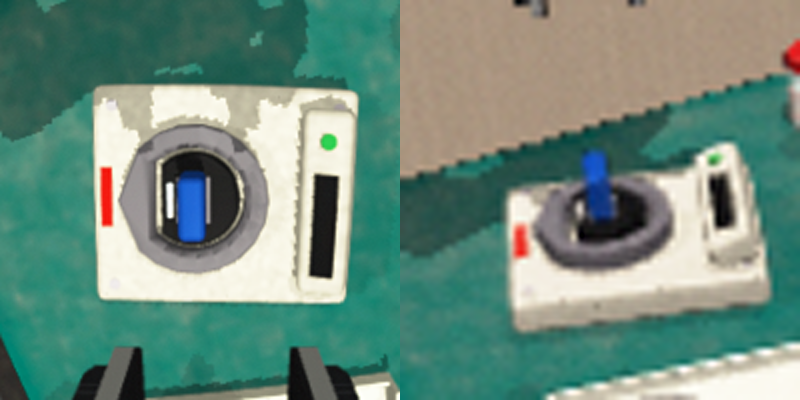

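The blue cell is seated in the collar with its flat to the red bar. The pose fit is best at floor height 20 mm, at (0.521, 0.345) and yaw -0.295. Next I return the amber bottle.

Emit:
step_arm --moves '[[[-0.2,-3.0,0.6,0.06],[-0.2,-3.4,0.6,0.058],[-0.2,-3.4,0,0],[-0.2,-3.4,0,0],[-0.2,-3.4,0,0],[-0.2,-3.4,0,0],[-0.2,-3.4,0,0],[-0.2,-3.4,0,0],[-0.2,-3.5,0,0],[0,0,0,0]]]' --grip 0

```text
t: 29.73
tool_pos: [0.5028, 0.0088, 0.1704]
tool_rot: [3.127, -0.278, -0.005]
contact_force: [0.5, 0.6, 0.4]
opening: 0.0854
```

Emit:
step_arm --moves '[[[0,0,0,0],[0,0,0,0]]]'

```text
t: 29.9
tool_pos: [0.5034, 0.0136, 0.171]
tool_rot: [-3.129, 0.27, 0.004]
contact_force: [-0.0, 0.1, -1.0]
opening: 0.0854
```

Emit:
step_arm --moves '[[[0.2,-0.1,-2.5,0],[0,0,-2.5,0],[0,0,-1.6,0],[0,0,-0.7,0],[0,0,0,0],[0,0,0,0]]]'

```text
t: 30.4
tool_pos: [0.5061, 0.013, 0.0993]
tool_rot: [-3.13, 0.267, 0.001]
contact_force: [1.2, 0.3, 0.2]
opening: 0.0851
```

Emit:
step_arm --moves '[[[0,0,0,0],[0,0,0,0],[0,0,0,0],[0,0,0,0],[0,0,0,0],[0,0,0,0],[0,0,0,0],[0,0,0,0],[0,0,0,0]]]' --grip 1

```text
t: 31.15
tool_pos: [0.5065, 0.0119, 0.1002]
tool_rot: [3.13, -0.27, 0.002]
contact_force: [-1.7, -0.5, 6.0]
opening: 0.0284
```

Emit:
step_arm --moves '[[[0,0,0.3,0],[0,0,0.5,0],[0,0,1.0,0],[0,0,1.5,0],[0,0,1.5,0],[0,0,0.7,0],[0,0,0,0],[0,0,0,0]]]'

```text
t: 31.82
tool_pos: [0.5061, 0.012, 0.1546]
tool_rot: [3.13, -0.27, 0.001]
contact_force: [0.3, 0.8, -2.5]
opening: 0.0287
```

Emit:
step_arm --moves '[[[-0.1,1.5,0,0],[-0.3,3.2,0,0],[-0.3,3.5,0,0],[-0.3,3.5,0,0],[-0.3,3.3,0,0],[-0.2,2.0,0,0],[0,1.0,-1.0,0],[0,0,-1.5,0],[0,0,0,0],[0,0,0,0]]]'

```text
t: 32.65
tool_pos: [0.4895, 0.1911, 0.1268]
tool_rot: [3.128, -0.27, -0.007]
contact_force: [-0.4, -0.2, -2.0]
opening: 0.0288
```

Emit:
step_arm --moves '[[[0,0,-0.5,0],[0,0,0,0],[0,0,0,0]]]'

```text
t: 32.9
tool_pos: [0.4912, 0.1914, 0.1244]
tool_rot: [3.13, -0.272, 0.0]
contact_force: [-0.2, -0.3, -2.5]
opening: 0.0286
```

Emit:
step_arm --moves '[[[0,0.1,-0.8,0],[0,0,-0.6,0],[0,0,-0.3,0],[0,0,0,0],[0,0,0,0]]]'

```text
t: 33.32
tool_pos: [0.4907, 0.1929, 0.1068]
tool_rot: [3.13, -0.27, -0.001]
contact_force: [-0.3, -0.0, -2.4]
opening: 0.0287
```

Emit:
step_arm --moves '[[[0,0,-0.2,0],[0,0,0,0],[0,0,0,0]]]'

```text
t: 33.57
tool_pos: [0.491, 0.193, 0.1054]
tool_rot: [-3.13, 0.27, -0.0]
contact_force: [0.3, -0.8, -1.0]
opening: 0.0285
```

Emit:
step_arm --moves '[[[0,0,-0.2,0],[0,0,0,0],[0,0,0,0]]]'

```text
t: 33.82
tool_pos: [0.491, 0.193, 0.1033]
tool_rot: [3.13, -0.27, -0.0]
contact_force: [0.0, -0.1, -0.6]
opening: 0.0287
```

Emit:
step_arm --moves '[[[0,-0.1,0,0],[0,0,-0.1,0],[0,0,0,0]]]'

```text
t: 34.07
tool_pos: [0.4913, 0.1921, 0.1033]
tool_rot: [-3.13, 0.27, -0.001]
contact_force: [-2.2, -0.2, 4.2]
opening: 0.0287
```

Emit:
step_arm --moves '[[[0,0,-0.2,0],[0,0,0,0],[0,0,0,0]]]'

```text
t: 34.32
tool_pos: [0.4919, 0.1925, 0.1033]
tool_rot: [-3.129, 0.27, -0.002]
contact_force: [-5.0, -0.2, 12.9]
opening: 0.028
```

Emit:
step_arm --moves '[[[0,0,0.2,0],[0,0,0,0],[0,0,0,0],[0,0,0,0],[0,0,0,0],[0,0,0.7,0],[0,0,3.0,0],[0,0,4.0,0]]]' --grip 0

```text
t: 34.98
tool_pos: [0.4881, 0.1913, 0.1761]
tool_rot: [3.127, -0.27, -0.013]
contact_force: [0.2, 0.6, 0.6]
opening: 0.0855
```

Emit:
step_arm --moves '[[[0.3,-3.7,0,0],[0.3,-3.7,0,0],[0.3,-3.7,0,0],[0.3,-3.7,0,0],[0.3,-3.7,0,0],[0.3,-3.7,0,0],[0.2,-3.7,0,0],[0,0,0,0],[0,0,0,0],[0,0,0,0]]]'

```text
t: 35.82
tool_pos: [0.5109, -0.0667, 0.1794]
tool_rot: [-3.129, 0.27, 0.0]
contact_force: [0.1, 0.3, -0.4]
opening: 0.0858
```

Descend to about 0.098 and grip.

Emit:
step_arm --moves '[[[0,0,-2.5,0],[0,0,-3.0,0],[0,0,-1.8,0],[0,0,-0.7,0],[0,0,0,0],[0,0,0,0]]]'

```text
t: 36.32
tool_pos: [0.5113, -0.0661, 0.0999]
tool_rot: [-3.13, 0.267, -0.001]
contact_force: [1.2, 0.2, 0.0]
opening: 0.0851
```

Emit:
step_arm --moves '[[[0,0,0,0],[0,0,0,0],[0,0,0,0],[0,0,0,0],[0,0,0,0],[0,0,0,0],[0,0,0,0],[0,0,0,0],[0,0,0,0]]]' --grip 1

```text
t: 37.07
tool_pos: [0.5117, -0.0672, 0.1003]
tool_rot: [3.13, -0.27, 0.003]
contact_force: [0.5, 0.1, 5.3]
opening: 0.0282
```

Emit:
step_arm --moves '[[[0,0,0.3,0],[0,0,0.5,0],[0,0,1.0,0],[0,0,1.5,0],[0,0,1.5,0],[0,0,0.7,0],[0,0,0,0],[0,0,0,0]]]'

```text
t: 37.73
tool_pos: [0.511, -0.067, 0.1545]
tool_rot: [3.13, -0.27, 0.001]
contact_force: [0.6, -0.5, -2.6]
opening: 0.0284
```

Emit:
step_arm --moves '[[[-0.3,1.5,0,0],[-0.6,3.2,0,0],[-0.6,3.5,0,0],[-0.6,3.5,0,0],[-0.6,3.5,0,0],[-0.4,2.3,0,0],[-0.2,1.2,-1.0,0],[0,0,-1.5,0],[0,0,0,0],[0,0,0,0]]]'

```text
t: 38.57
tool_pos: [0.4765, 0.1195, 0.127]
tool_rot: [3.129, -0.27, -0.007]
contact_force: [0.3, -0.4, -2.0]
opening: 0.0282
```

Emit:
step_arm --moves '[[[0,0,-1.3,0],[0,0,-0.6,0],[0,0,-0.2,0],[0,0,0,0],[0,0,0,0]]]'

```text
t: 38.98
tool_pos: [0.4782, 0.1196, 0.1086]
tool_rot: [3.13, -0.271, 0.0]
contact_force: [0.4, -0.6, -1.5]
opening: 0.0284
```

Emit:
step_arm --moves '[[[0,0,-0.3,0],[0,0,0,0],[0,0,0,0]]]'

```text
t: 39.23
tool_pos: [0.4781, 0.12, 0.1055]
tool_rot: [-3.13, 0.27, -0.0]
contact_force: [0.5, 0.1, -1.3]
opening: 0.0285
```

Emit:
step_arm --moves '[[[0,0,-0.2,0],[0,0,0,0],[0,0,0,0]]]'

```text
t: 39.48
tool_pos: [0.478, 0.12, 0.1033]
tool_rot: [3.13, -0.27, -0.0]
contact_force: [-0.4, -0.3, -1.6]
opening: 0.0285
```

Emit:
step_arm --moves '[[[0,0,-0.2,0],[0,0,0,0],[0,0,0,0]]]'

```text
t: 39.73
tool_pos: [0.4787, 0.1201, 0.1032]
tool_rot: [-3.13, 0.27, -0.002]
contact_force: [-2.7, 0.1, 6.5]
opening: 0.0286
```

Emit:
step_arm --moves '[[[0,0,0.2,0],[0,0,0,0],[0,0,0,0],[0,0,0,0],[0,0,0,0],[0,0,0.7,0],[0,0,3.0,0],[0,0,4.0,0],[0.5,-0.5,4.0,0],[0.5,-0.5,4.0,0]]]' --grip 0

```text
t: 40.57
tool_pos: [0.4875, 0.11, 0.2622]
tool_rot: [3.13, -0.269, -0.0]
contact_force: [1.0, 0.4, 0.2]
opening: 0.0856
```

Emit:
step_arm --moves '[[[0.5,-0.4,3.0,0.087],[0.5,-0.4,3.0,0.086],[0,0,3.0,0],[0,0,0,0],[0,0,0,0],[0,0,0,0],[0,0,0,0]]]'

```text
t: 41.15
tool_pos: [0.4973, 0.102, 0.3484]
tool_rot: [3.141, 0.002, -0.005]
contact_force: [0.1, 0.5, -1.0]
opening: 0.085
```

Run:
```python
from fit import *
o=readout.get_obs();print(o["tool_pos"],o["t"],o["tool_rot"])
im=viewer.get_image("wrist");s=viewer.get_image("scene");cal=viewer.calibration("wrist");s0=cv2.imread("pics/scene0.png")
cv2.imwrite("pics/w12.png",np.hstack([cv2.resize(s0[110:230,160:260],(400,480),interpolation=2),cv2.resize(s[110:230,160:260],(400,480),interpolation=2)]))
cal1=np.load("cal1.npy",allow_pickle=True).item()
im1=cv2.resize(cv2.imread("pics/w1.png"),(512,384),interpolation=cv2.INTER_AREA)
# image shift of each bottle, same camera: scene (fixed) template match
g=lambda a:cv2.cvtColor(a,cv2.COLOR_BGR2GRAY).astype(np.float32)
for n,(x,y,w,h) in dict(white=(198,166,24,20),amber=(192,146,22,14)).items():
    m=cv2.matchTemplate(g(cv2.resize(s[y-8:y+h+8,x-8:x+w+8],None,fx=8,fy=8,interpolation=2)),g(cv2.resize(s0[y:y+h,x:x+w],None,fx=8,fy=8,interpolation=2)),cv2.TM_CCOEFF_NORMED)
    _,v,_,l=cv2.minMaxLoc(m);print(n,"scene shift px",np.array(l)/8-8,v)
X=np.array([.478,.12,.12]);print("px per mm x,y",(proj("scene",X+[.001,0,0])-proj("scene",X)),(proj("scene",X+[0,.001,0])-proj("scene",X)))
# caps in the wrist view, both pictures by hand-free template
for n,c in dict(white=(.478,.12,.124),amber=(.491,.193,.124)).items():
    p1=proj("wrist",c,cal1);p2=proj("wrist",c,cal);print(n,p1.round(1),p2.round(1))
    a=im1[int(p1[1])-12:int(p1[1])+13,int(p1[0])-12:int(p1[0])+13];b=im[int(p2[1])-20:int(p2[1])+21,int(p2[0])-20:int(p2[0])+21]
    m=cv2.matchTemplate(g(cv2.resize(b,None,fx=8,fy=8,interpolation=2)),g(cv2.resize(a,None,fx=8,fy=8,interpolation=2)),cv2.TM_CCOEFF_NORMED);_,v,_,l=cv2.minMaxLoc(m)
    d=(np.array(l)/8-8)+(np.floor(p2)-np.floor(p1))-(p2-p1); print(" residual px",d.round(2),v,"mm",1000*(atz("wrist",p2+d,.124,cal)-atz("wrist",p2,.124,cal)).round(4))
fin(im,cal,"blue",(.522,.345),.02,(-.29,))
for n in("vial_red","timer"):
    for r in nets.pinpoint("scene",n)[:1]: print(n,r["at"])
```

```text
[0.49729866 0.10201741 0.34844834] 41.15 [ 3.14144673e+00  1.56648021e-03 -4.62411330e-03]
white scene shift px [ 0.875 -0.375] 0.9441314935684204
amber scene shift px [ 0.   -0.25] 0.9332534074783325
px per mm x,y [ 0.39933128 -0.12748743] [-0.15773229 -0.22567326]
white [241.2 152.8] [242.8 153.4]
 residual px [ 2.03 -0.2 ] 0.9743914008140564 mm [2.5 0.2 0. ]
amber [251.4  94.3] [253.2  94.6]
 residual px [-0.15 -0.37] 0.9923040270805359 mm [-0.2  0.5  0. ]
blue [ 0.5209  0.3477 -0.2307] iou 0.926 89
vial_red [199.3, 194.7]
timer [245.5, 148.5]
```

View pics/w12.png

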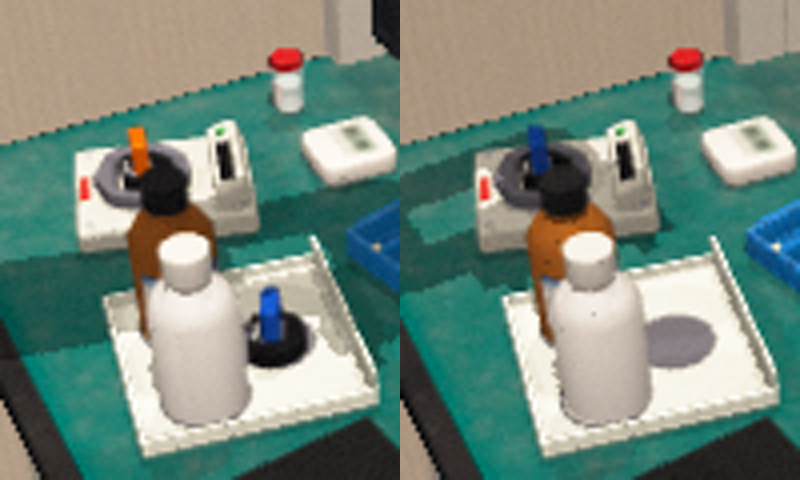

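The before/after picture shows both bottles upright on their spots and the blue cell in the reader. The vial and timer are unchanged; the network's vial hit at (199,195) is on the amber bottle and is a false report. Amber's residual is about 0.5 mm and white's about 2.5 mm, which is within its ring. Handing in.

```bash
python3 -c "
from station import ctrl; print(ctrl.finish_job())"
```

```text
the job is handed in; nothing more can be done
None
```

The whole job is done and handed in at about 41 s, with no verdict reported back. I moved both bottles to the mat, put the orange cell in the yellow tray and the blue cell in the reader's socket, then returned both bottles to the stand.

What the last checks showed:
- **Blue cell:** it bottomed at the height expected for a full seat. The fit straight after release put it at (0.521, 0.345) with yaw -0.295, against about -0.30 for the reader, and its flat faces the red bar. A final fit from far away read yaw -0.23, but it used only 89 pixels and I trust it less.
- **Orange cell:** released flat in the tray, with its handle fitted within 1 mm of where I let go. I did not look at the tray again afterwards.
- **Bottles:** both upright. Comparing start and end pictures, amber is within about 0.5 mm of its original place. White is about 2.5 mm off in x; I judged that close enough and left it.
- **Vial and timer:** unmoved in the before/after pictures. The network's last vial report landed on the amber bottle, so I discounted it.

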